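# Clamp a padlock under the cam lever and hold it

## Robot

A 6-joint arm with a two-finger parallel gripper is mounted at the origin on a cart in front of the work surface, level with it; the furniture and walls round the work are solid. World frame = base frame: x ahead of the robot, y to its left, z up, the work surface at z = 0. Lengths are in m, angles in rad, forces in N, time in s.
With the tool pointing down it reaches from about 0.35 to 0.85 m from the base axis. Payload 8.1 kg.
Tool frame: the origin (TCP) lies between the finger pads; the fingertips stand 14 mm ahead of it and the grasp point (between the pads) lies 5 mm behind it; z points along the fingers, y is the line along which they close (so a half turn about z gives the same grasp; the last joint's range is limited). The gripper opens to 93 mm and grips with 3 to 60 N. Pads are 15 mm wide; open, the fingers measure 128 mm over their backs; the gripper's body (75 mm by 188 mm) begins 65 mm behind the grasp point.
Start: joints at [-1.331, 0.13, 1.488, -0, 1.523, -0.085], TCP at [0.191, -0.569, 0.233] pointing down, gripper open.
Joint ranges: [-2.96, 2.96], [-0.89, 2.26], [0.02, 2.5], [-1.34, 4.48], [0, 2.73], [-2.66, 2.66]. Speed limits (rad/s): [2.39, 2.39, 2.79, 3.14, 3.14, 3.14].

## Interface

Orientations are given as a unit quaternion [w, x, y, z].
In Python, from bench import bot gives the robot as it stands.
- The arm moves only by the tool play_rows, never from a script. Its argument "targets" is text: rows parted by semicolons, each of 4 numbers parted by spaces: the shift along the tool's x, y, z in cm, then the turn about the tool's z in rad. In form: dx dy dz twist; .... A call has exactly 5 rows; each row shifts and turns the commanded pose from where the row before left it, along the tool's axes as they then stand; what a row does not reach is not made up. A row lasts 1/10 s, in which the tool goes at most 50 mm and 8.59 degrees, less where a joint would pass 70% of its speed; a pose out of reach is approached as far as the arm can. A call with a gripper value outside its range is refused whole. "hand" is the opening, from -1 (shut) to 1 (fully open), set as the call begins (left out, the last holds). The fingers move at their own pace and stop on an object; "force" is the grip in N (left out, the last holds). Time passes only in rows, so rows that do not move let the fingers close, or fill a call up. It gives the time, the measured TCP pose, the force, the opening and the grip force at its end, in the units of the state.
- bot.sense(): the state, without advancing time (a new reading comes with each control period).
- bot.camera(name): name is "scene" or "side" or "wrist"; returns a dict with "pixels" (384x512x3 uint8, red, green, blue), "fx", "fy", "cx", "cy" (pixels), "R" (3x3) and "t" (3): a world point X has camera coordinates R X + t. Camera axes: x right, y down, z forward; pixel columns grow to the right and rows downward; lengths in m; the calibration is good to about 2 mm. A picture is of the moment at which its call begins. There is no depth.
- bot.finish_job(): hands the job in; it is judged then, once.
The state is a dict: "time_s": time; "q": joint angles; "joint_velocities": joint speeds; "tau": joint torques, N m; "ee_pos": TCP position; "eef_rot": TCP orientation; "force": force on the tool from outside, world axes, zero at the start; "wrist_torque": the same for the moment, N m; "opening": finger opening in m; "grasp_force": force on a finger pad.
Only numpy, scipy, OpenCV 4.12 (cv2) and the standard library are available. Lean on these libraries where they do the work, as an engineer would, in place of code of your own. Each camera call takes 0.05 s, during which the arm holds its last target. There are 200 camera calls.

## Task

Lay the largest of the three padlocks flat on the narrow raised rest of the cam clamp, with its shackle round the rest's upright pin and its body towards the plunger, and let go of it. Then swing the clamp's sprung lever round to its highest lift, where the handle points straight away from the padlock over the index stud and the nose presses hardest, and finish while still holding the lever there, because it springs back if let go. Leave the other two padlocks, the loose lock cylinder and the screwdriver where they are.

Things in the scene. Friction and masses are not known exactly. Their poses are not given: they have to be found in the camera images.
- padlock_brass: the padlock to clamp, largest of three, brass, lying flat, 68x45x19 mm, 0.18 kg. Origin at its underside. x points from body to shackle: body block x -32 to +6 (centre -13), y -22 to +23, z 0 to 19 mm; shackle on to x +34, z 6 to 13; shackle opening x +6 to +22, y -10 to +10 mm. Grasp the body across y (45 mm).
- cam_clamp: fixed grey and steel cam clamp, base plate 120x280x12 mm (x -60 to 60, y -115 to 165). Origin at table height under the lever's pivot; +y runs to the rest. Plunger guide at y 44 to 62, top z 89; narrow rest 30 mm wide, y 85 to 148, top z 55, nothing beside it above z 22. Steel index stud at y -107 with a line leading to it shows the handle's direction at highest lift.
- rest_pin (a point): foot of the rest's upright pin, on the rest's top face (z 55 mm), axes as the clamp's. Pin 10 mm thick, 16 mm tall, tapered tip. The padlock lies with its x along +y here, the pin in its shackle opening: its origin 11 mm (body against the pin, as when clamped) to 17 mm before the pin in y, centred in x.
- nose: two-pronged steel fork on the plunger that presses the padlock's bottom face against the pin, sprung 2 N/mm: about 11 N at highest lift. Axes as the clamp's, origin at the clamp's origin with the lever at rest. Prong tips at y 84 mm at rest; they move 12 mm along +y at highest lift. z 59 to 71 mm.
- cam_lever (a joint): angle of the lever about its upright pivot, rad. 0 = rest stop, handle along the clamp's +x; grows clockwise seen from above. Highest lift at 1.571 (handle along the clamp's -y, over the stud); beyond it the lift falls; end stop 2.1. A spring pulls it back to 0: 0.7 N at the knob at rest, 3.5 N at highest lift, plus up to 2 N from clamping.
- knob_top (a point): centre of the lever knob's top face, z 128 mm, 85 mm from the pivot. Upright round black knob, 22 mm thick, 40 mm tall, z 88 to 128, on the end of the lever's arm (16 mm wide, z 78 to 88 mm, reaching straight from the pivot to the knob). Grip it from above with the fingertips at z 90 to 115, or push it sideways.
- padlock_steel: bystander: middle-sized grey padlock, lying flat, 58x38x16 mm, origin at its underside. Leave it where it is.
- padlock_small: bystander: smallest padlock, brass, lying flat, 46x30x13 mm, origin at its underside. Leave it where it is.
- cylinder_a: bystander: loose lock cylinder, 44x72x17 mm, origin at its underside. Leave it where it is.
- screwdriver_black: bystander: black-handled screwdriver, 161 mm long. Leave it where it is.
Things that resemble listed ones, but are neither listed nor needed, are in the scene too. What is shaped like the padlock_brass but purple or red is not meant.

How it is judged:
By the outcome, as a careful person would: the job done as asked, in the order asked, and still so for the second after the job is handed in, while the arm keeps its last pose, push and grip.
It also fails if it takes over 58 s, if anything falls off the work surface, if the arm or the gripper's body presses on something with over 40 N, if the wrist force passes 120 N, or if a joint passes its speed limit or range.

## Working session

There is one attempt and no reset: what is moved stays moved. The work goes in short steps, Python scripts to look and compute and a tool call to move; the robot and the scene stay as the last step left them, time stands still between calls to the robot, and variables do not carry over. Pictures are saved under pics/ and viewed, at most 10 in all, crops included, and the job is handed in when it is done.

Besides the shell and the picture viewer there is one more tool, called after ">>>" by a JSON object that holds its "name" and its "arguments", one argument or row to a line. play_rows: Moves the arm, as the interface text tells. Its arguments: {"type":"object","properties":{"targets":{"type":"string"},"hand":{"type":"number"},"force":{"type":"number"}},"required":["targets"]}

```bash
mkdir -p pics; ls; cat > h.py <<'E'
import numpy as np, cv2, json
from bench import bot
def snap(n,f):
    c=bot.camera(n); cv2.imwrite(f'pics/{f}.png',cv2.cvtColor(c['pixels'],cv2.COLOR_RGB2BGR))
    json.dump({k:(np.array(c[k]).tolist()) for k in('fx','fy','cx','cy','R','t')},open(f'pics/{f}.json','w')); return c
def load(f):return json.load(open(f'pics/{f}.json'))
def ray(c,u,v,z):
    R=np.array(c['R']);t=np.array(c['t']);d=R.T@np.array([(u-c['cx'])/c['fx'],(v-c['cy'])/c['fy'],1]);o=-R.T@t
    return o+d*(z-o[2])/d[2]
def proj(c,X):
    p=np.array(c['R'])@np.array(X)+np.array(c['t']); return c['fx']*p[0]/p[2]+c['cx'],c['fy']*p[1]/p[2]+c['cy']
E
python3 - <<'E'
from h import *
a=[snap(n,n+'0') for n in('scene','side')]
print(bot.sense())
for c in a:
    print(-np.array(c['R']).T@np.array(c['t']),np.array(c['R'])[2],c['fx'])
im=np.hstack([cv2.imread('pics/scene0.png')]); cv2.imwrite('pics/scene0b.png',cv2.resize(im,(800,600),interpolation=cv2.INTER_CUBIC))
E
```

```text
pics
{'time_s': 0.1, 'q': array([-1.33139353e+00,  1.31061740e-01,  1.48916511e+00, -2.13633997e-05,
        1.52296907e+00, -8.54006008e-02]), 'joint_velocities': array([-0.00049067, -0.0008876 , -0.00286195,  0.00023428,  0.0014304 ,
        0.00076393]), 'tau': array([ 1.88323370e-04, -5.61345398e+01, -4.93093765e+01,  7.70039647e-02,
        2.91127997e-02, -6.38273673e-05]), 'ee_pos': array([ 0.1913736 , -0.56815922,  0.23170948]), 'eef_rot': array([-7.98440225e-04,  9.86841401e-01,  1.61689230e-01, -7.23033544e-05]), 'force': array([ 0.06846348,  0.48763958, -0.15419756]), 'wrist_torque': array([-0.00472868,  0.03813083, -0.00729163]), 'grasp_force': 0.0, 'opening': 0.09309195073108781}
[0.08526845 0.47326588 0.81822578] [ 0.53706256 -0.45298766 -0.71159398] 371.97080522197774
[0.0356922  0.8691532  0.96396724] [ 0.43795914 -0.62417003 -0.6469958 ] 411.68449970258456
```

View pics/scene0b.png

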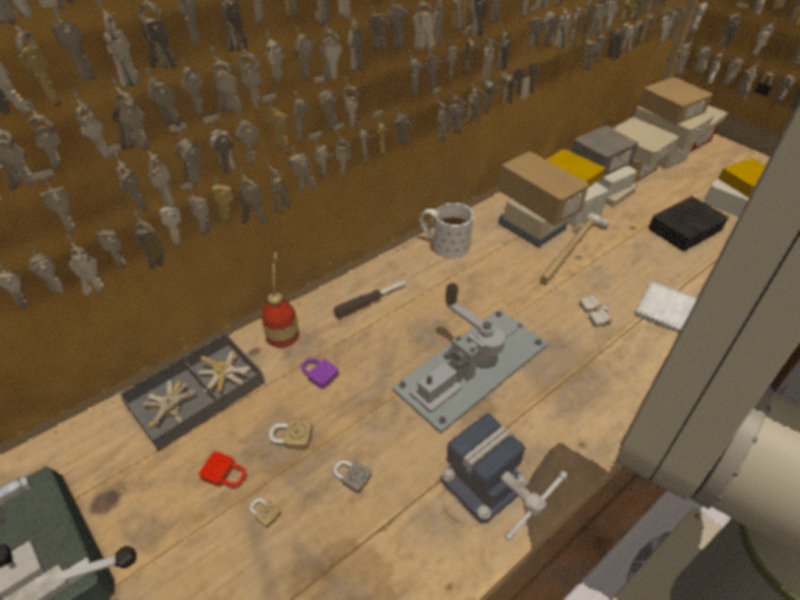

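View pics/side0.png

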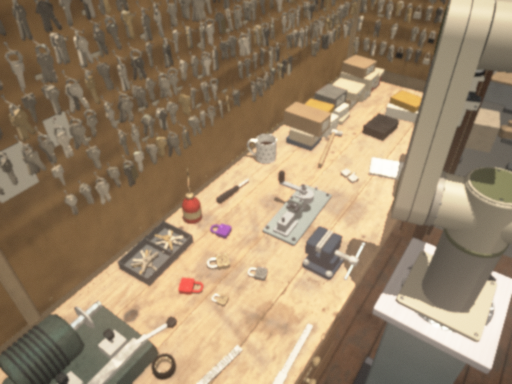

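The scene view (800×600) shows:
- the brass padlock at (291,434), shackle to the left
- the clamp plate with corners near (397,385), (443,425), (547,345) and (500,312)
- the knob near (452,288) and the pin near (430,380)

The side view agrees. I'll crop for finer pixels.

```bash
python3 - <<'E'
from h import *
c=load('scene0'); s=.64
for n,u,v,z in [('L',397,385,.012),('B',443,425,.012),('R',547,345,.012),('T',500,312,.012),('knob',452,288,.128),('pin',430,379,.071),('brass',298,433,.019),('shk',271,434,.013),('steel',354,475,.016)]:
    print(n,ray(c,u*s,v*s,z).round(4))
im=cv2.imread('pics/scene0.png')
a=cv2.resize(im[175:275,245:355],(660,600),interpolation=cv2.INTER_CUBIC)
cv2.imwrite('pics/cl.png',a)
E
```

```text
L [0.5522 0.0893 0.012 ]
B [0.4427 0.083  0.012 ]
R [ 0.447  -0.1797  0.012 ]
T [ 0.56   -0.1749  0.012 ]
knob [ 0.5842 -0.0599  0.128 ]
pin [0.4934 0.069  0.071 ]
brass [0.5757 0.2737 0.019 ]
shk [0.6053 0.3063 0.013 ]
steel [0.4618 0.2479 0.016 ]
```

View pics/cl.png

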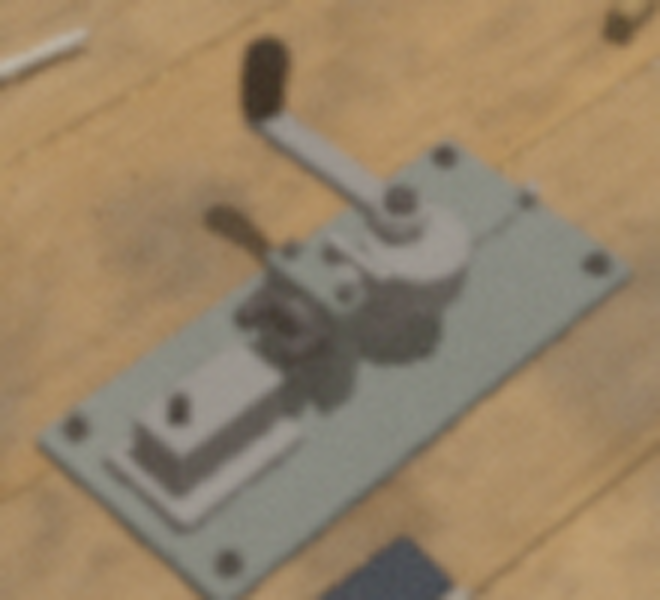

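```bash
cat >> h.py <<'E'
from scipy.spatial.transform import Rotation as Ro
def state():
    s=bot.sense(); w,x,y,z=s['eef_rot']; M=Ro.from_quat([x,y,z,w]).as_matrix()
    return np.array(s['ee_pos']),np.arctan2(M[1,0],M[0,0]),M,s
def plan(tgt,yaw,p=None,y0=None,vmax=4.5,n=None,wmax=.14):
    """print tool-frame rows from (p,y0) to (tgt,yaw), tool down"""
    if p is None: p,y0,_,_=state()
    p=np.array(p);tgt=np.array(tgt); d=tgt-p; dy=(yaw-y0+np.pi)%(2*np.pi)-np.pi
    n=n or int(max(np.ceil(np.linalg.norm(d)*100/vmax),np.ceil(abs(dy)/wmax),1)); n=-(-n//5)*5
    q=p.copy();y=y0;out=[]
    for i in range(n):
        g=p+d*(i+1)/n-q; g=g*100
        r=[round(g[0]*np.cos(y)+g[1]*np.sin(y),2),round(g[0]*np.sin(y)-g[1]*np.cos(y),2),round(-g[2],2),round(y0+dy*(0)-y+0,3)]
        tw=round(-(y0+dy*(i+1)/n-y),2); r[3]=tw
        q=q+np.array([r[0]*np.cos(y)+r[1]*np.sin(y),r[0]*np.sin(y)-r[1]*np.cos(y),-r[2]])/100; y-=tw
        out.append(' '.join(f'{k:g}' for k in r))
    for i in range(0,n,5): print('; '.join(out[i:i+5]))
    print('end',q.round(4),round(y,3)); return q,y
E
python3 - <<'E'
from h import *
plan([.46,-.02,.32],1.3)
c=snap('wrist','w0');p,y,M,s=state()
# camera in tool frame
o=-np.array(c['R']).T@np.array(c['t']);print('cam in tool',M.T@(o-p),'axis',M.T@np.array(c['R'])[2],'xaxis',M.T@np.array(c['R'])[0],c['fx'])
E
```

```text
2.86 -2.89 -0.59 -0.07; 3.06 -2.69 -0.59 -0.06; 3.22 -2.49 -0.59 -0.07; 3.38 -2.27 -0.58 -0.06; 3.51 -2.06 -0.59 -0.07
3.64 -1.8 -0.59 -0.06; 3.75 -1.59 -0.59 -0.07; 3.85 -1.32 -0.59 -0.06; 3.92 -1.09 -0.59 -0.07; 3.99 -0.81 -0.59 -0.06
4.03 -0.57 -0.58 -0.07; 4.06 -0.28 -0.59 -0.06; 4.07 -0.04 -0.59 -0.07; 4.06 0.24 -0.59 -0.06; 4.04 0.48 -0.59 -0.07
end [ 0.4599 -0.02    0.32  ] 1.305
cam in tool [ 7.05495259e-02 -1.43127799e-04 -1.51234408e-01] axis [-0.25689136 -0.00130745  0.9664394 ] xaxis [6.14830453e-04 9.99998661e-01 1.51628194e-03] 304.7395015357288
```

>>> {"name": "play_rows", "arguments": {
  "targets": "2.9 -2.9 -0.6 -0.07; 3.1 -2.7 -0.6 -0.06; 3.2 -2.5 -0.6 -0.07; 3.4 -2.3 -0.6 -0.06; 3.5 -2.1 -0.6 -0.07"
}}

```text
time_s: 0.65
ee_pos: [0.2815, -0.3831, 0.2625]
eef_rot: [-0.0, 0.947, 0.323, 0.0]
force: [-0.4, -0.7, 0.1]
opening: 0.0928
grasp_force: 0.0
```

>>> {"name": "play_rows", "arguments": {
  "targets": "3.6 -1.8 -0.6 -0.06; 3.7 -1.6 -0.6 -0.07; 3.8 -1.3 -0.6 -0.06; 3.9 -1.1 -0.6 -0.07; 4.0 -0.8 -0.6 -0.06"
}}

```text
time_s: 1.15
ee_pos: [0.3699, -0.2015, 0.2928]
eef_rot: [0.0, 0.883, 0.469, 0.0]
force: [0.5, -0.9, -0.1]
opening: 0.0933
grasp_force: 0.0
```

>>> {"name": "play_rows", "arguments": {
  "targets": "4.0 -0.6 -0.6 -0.07; 4.1 -0.3 -0.6 -0.06; 4.1 0 -0.6 -0.07; 4.1 0.2 -0.6 -0.06; 4.0 0.5 -0.6 -0.07"
}}

```text
time_s: 1.65
ee_pos: [0.4595, -0.0181, 0.3228]
eef_rot: [0.0, 0.794, 0.608, 0.0]
force: [-0.3, -0.3, -0.4]
opening: 0.0928
grasp_force: 0.0
```

```bash
python3 - <<'E'
from h import *
c=snap('wrist','w1');p,y,M,s=state();print(p,y,s['time_s'])
im=cv2.imread('pics/w1.png');cv2.imwrite('pics/w1b.png',cv2.resize(im,(800,600),interpolation=cv2.INTER_CUBIC))
E
```

```text
[ 0.46133854 -0.01347689  0.32355495] 1.3151784150282173 1.7
```

View pics/w1b.png

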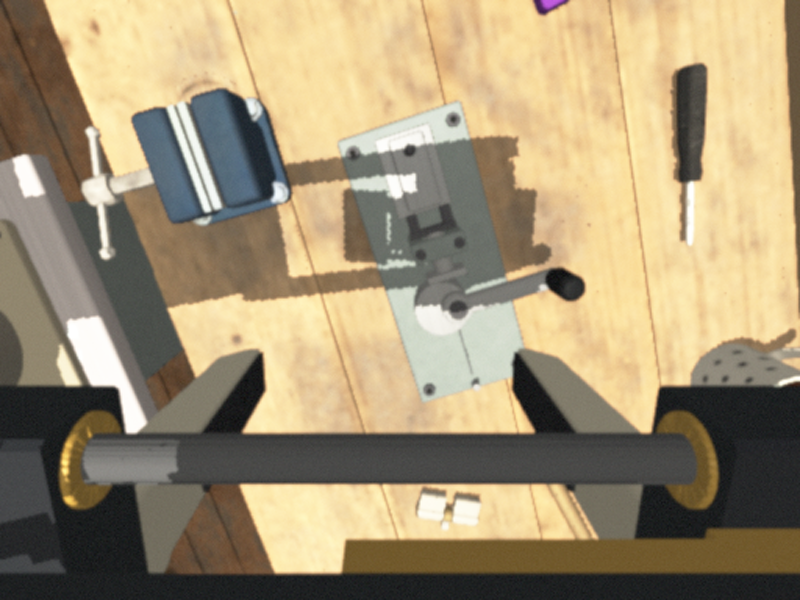

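The wrist view (800×600) shows:
- plate corners at (339,141), (461,101), (524,373) and (424,402)
- the pin top at (410,150)
- the stud at (476,384)
- the knob top near (571,285)

```bash
python3 - <<'E'
from h import *
from scipy.optimize import least_squares
c=load('w1'); s=.64
ob=[((339,141),(-.06,.165,.012)),((461,101),(.06,.165,.012)),((524,373),(.06,-.115,.012)),((424,402),(-.06,-.115,.012)),((571,285),(.085,0,.128))]
def f(v):
    r=[]
    for (a,b),X in ob:
        w=np.array([v[0]+X[0]*np.cos(v[2])-X[1]*np.sin(v[2]),v[1]+X[0]*np.sin(v[2])+X[1]*np.cos(v[2]),X[2]])
        u=proj(c,w); r+=[u[0]-a*s,u[1]-b*s]
    return np.array(r)
o=least_squares(f,[.5,-.07,0],loss='soft_l1');v=o.x;print(v,f(v).round(1))
def toclamp(w): 
    d=w[:2]-v[:2];return np.array([d[0]*np.cos(v[2])+d[1]*np.sin(v[2]),-d[0]*np.sin(v[2])+d[1]*np.cos(v[2])])
for n,a,b,z in [('pin',410,149,.071),('stud',476,383,.02),('knob',571,285,.128),('restL',377,143,.022),('restR',430,125,.022)]:
    w=ray(c,a*s,b*s,z);print(n,w.round(4),toclamp(w).round(4))
print('next'); 
q=plan([.54,.20,.24],.84)
E
```

```text
[ 0.50484886 -0.0691131   0.04076724] [-2.6 -0.7 -0.2 -1.9  4.3 -0.1 -2.2  1.4  1.7  3.1]
pin [0.4997 0.0655 0.071 ] [0.0004 0.1347]
stud [ 0.5112 -0.1739  0.02  ] [ 0.0021 -0.105 ]
knob [ 0.5885 -0.0615  0.128 ] [0.0839 0.0042]
restL [0.475 0.08  0.022] [-0.0238  0.1502]
restR [0.5248 0.0825 0.022 ] [0.0262 0.1506]
next
2.26 0.22 0.84 0.05; 2.28 0.11 0.83 0.05; 2.27 -0.01 0.84 0.04; 2.28 -0.09 0.83 0.05; 2.26 -0.21 0.84 0.05
2.25 -0.33 0.83 0.05; 2.24 -0.43 0.84 0.04; 2.21 -0.53 0.83 0.05; 2.18 -0.63 0.84 0.05; 2.15 -0.74 0.84 0.05
end [0.54   0.1999 0.24  ] 0.835
```

>>> {"name": "play_rows", "arguments": {
  "targets": "2.3 0.2 0.8 0.05; 2.3 0.1 0.8 0.05; 2.3 0 0.8 0.05; 2.3 -0.1 0.8 0.05; 2.3 -0.2 0.8 0.05"
}}

```text
time_s: 2.2
ee_pos: [0.5004, 0.0886, 0.282]
eef_rot: [-0.0, 0.865, 0.502, -0.0]
force: [-0.4, -0.3, -0.2]
opening: 0.0927
grasp_force: 0.0
```

>>> {"name": "play_rows", "arguments": {
  "targets": "2.2 -0.3 0.8 0.05; 2.2 -0.4 0.8 0.04; 2.2 -0.5 0.8 0.05; 2.2 -0.6 0.8 0.05; 2.1 -0.7 0.8 0.04"
}}

```text
time_s: 2.7
ee_pos: [0.5425, 0.1924, 0.2419]
eef_rot: [-0.0, 0.917, 0.4, -0.0]
force: [0.1, -0.3, -0.5]
opening: 0.0929
grasp_force: 0.0
```

>>> {"name": "play_rows", "arguments": {
  "targets": "0 0 0 0; 0 0 0 0; 0 0 0 0; 0 0 0 0; 0 0 0 0"
}}

```text
time_s: 3.2
ee_pos: [0.5426, 0.1909, 0.2432]
eef_rot: [0.0, 0.916, 0.401, 0.0]
force: [-0.0, 0.3, -0.2]
opening: 0.0929
grasp_force: 0.0
```

```bash
python3 - <<'E'
from h import *
c=snap('wrist','w2');p,y,M,s=state();print(p,y,s['time_s'])
im=cv2.imread('pics/w2.png');cv2.imwrite('pics/w2b.png',cv2.resize(im,(800,600),interpolation=cv2.INTER_CUBIC))
E
```

```text
[0.54255104 0.19102778 0.24313469] 0.8242057736926971 3.25
```

View pics/w2b.png

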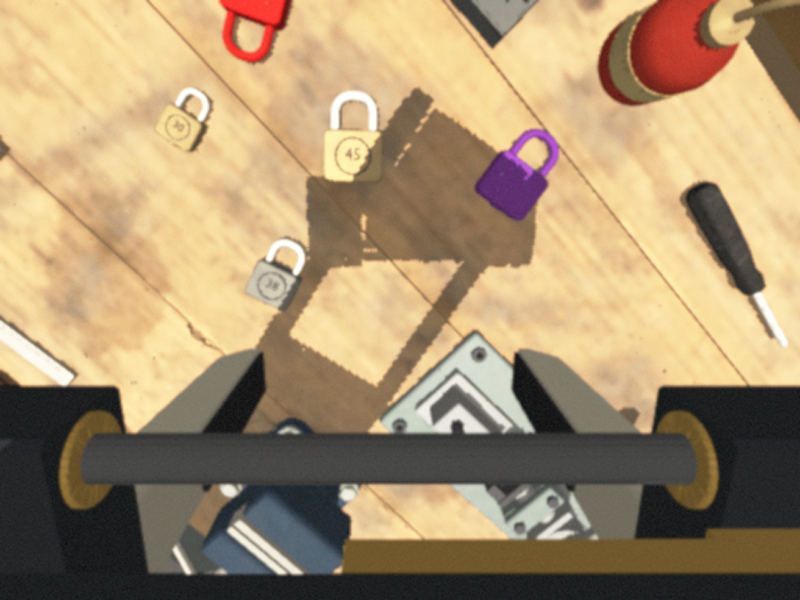

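The wrist view (800×600) shows the "45" brass padlock nearly aligned with the tool: body corners (324,127), (380,126), (382,180), (325,182), shackle tip (355,92). The steel padlock is at (275,285) and the small one at (182,125), both clear of it.

```bash
python3 - <<'E'
from h import *
c=load('w2'); s=.64
P=[ray(c,u*s,v*s,.019)[:2] for u,v in [(324,127),(380,126),(382,180),(325,182)]]
t=ray(c,355*s,92*s,.010)[:2]
top=(P[0]+P[1])/2;bot_=(P[2]+P[3])/2;ctr=(top+bot_)/2
d=top-bot_; e=P[1]-P[0]
print('len',np.linalg.norm(d),np.linalg.norm(e),'yaw',np.arctan2(d[1],d[0]),np.arctan2(e[1],e[0])+np.pi/2,'yaw2',np.arctan2(*(t-bot_)[::-1]),np.linalg.norm(t-bot_),'ctr',ctr)
# steel nearest pts
print('steel',ray(c,290*s,265*s,.016),ray(c,297*s,245*s,.01))
yaw=np.arctan2(*(t-bot_)[::-1]); q,y=plan([*ctr,.06],yaw)
plan([*ctr,.017],yaw,q,y,vmax=1)
E
```

```text
len 0.039314254524188776 0.04167713112760443 yaw 0.8344757776266317 0.8416287444613215 yaw2 0.7984345662179725 0.06452597288294887 ctr [0.58098519 0.27245573]
steel [0.4845342  0.24534424 0.016     ] [0.49881731 0.25301119 0.01      ]
1.72 -0.54 3.66 0.01; 1.71 -0.56 3.67 0; 1.71 -0.56 3.66 0.01; 1.71 -0.58 3.66 0; 1.7 -0.57 3.66 0.01
end [0.581  0.2724 0.06  ] 0.794
0 -0 0.86 -0; 0 -0 0.86 -0; 0 -0 0.86 -0; 0 -0 0.86 -0; 0 -0 0.86 -0
end [0.581  0.2724 0.017 ] 0.794
```

>>> {"name": "play_rows", "arguments": {
  "targets": "1.7 -0.6 3.7 0; 1.7 -0.6 3.7 0; 1.7 -0.5 3.6 0; 1.7 -0.5 3.7 0; 1.7 -0.6 3.7 0"
}}

```text
time_s: 3.75
ee_pos: [0.5801, 0.2733, 0.0576]
eef_rot: [0.0, 0.916, 0.401, 0.0]
force: [0.5, 0.6, -0.1]
opening: 0.0928
grasp_force: 0.0
```

>>> {"name": "play_rows", "arguments": {
  "targets": "0 0 1 0; 0 0 1 0; 0 0 0.8 0; 0 0 0.8 0; 0 0 0.6 0"
}}

```text
time_s: 4.25
ee_pos: [0.5804, 0.2728, 0.0176]
eef_rot: [0.0, 0.916, 0.401, 0.001]
force: [0.6, -0.0, 0.2]
opening: 0.0932
grasp_force: 0.0
```

>>> {"name": "play_rows", "arguments": {
  "targets": "0 0 0 0; 0 0 0 0; 0 0 0 0; 0 0 0 0; 0 0 0 0",
  "hand": -1,
  "force": 30
}}

```text
time_s: 4.75
ee_pos: [0.5798, 0.2731, 0.017]
eef_rot: [-0.0, 0.916, 0.401, 0.0]
force: [0.6, 0.4, 0.1]
opening: 0.0576
grasp_force: 0.0
```

>>> {"name": "play_rows", "arguments": {
  "targets": "0 0 0 0; 0 0 0 0; 0 0 0 0; 0 0 0 0; 0 0 0 0"
}}

```text
time_s: 5.25
ee_pos: [0.5797, 0.273, 0.0168]
eef_rot: [0.0, 0.916, 0.401, 0.0]
force: [0.1, -0.1, 0.4]
opening: 0.0446
grasp_force: 29.9
```

```bash
python3 - <<'E'
from h import *
p,y,_,_=state()
q=[p[0],p[1],.117]
plan([.5008,.0385,.117],np.pi/2+.04,q,y,vmax=3.2,wmax=.09)
E
```

```text
-2.26 1.01 -0 -0.08; -2.33 0.83 -0 -0.08; -2.39 0.64 -0 -0.08; -2.43 0.45 -0 -0.07; -2.46 0.27 -0 -0.08
-2.48 0.08 -0 -0.08; -2.47 -0.12 -0 -0.08; -2.45 -0.32 -0 -0.08; -2.42 -0.51 -0 -0.08; -2.37 -0.7 -0 -0.08
end [0.5009 0.0385 0.117 ] 1.615
```

>>> {"name": "play_rows", "arguments": {
  "targets": "0 0 -1 0; 0 0 -2 0; 0 0 -2.5 0; 0 0 -2.5 0; 0 0 -2 0"
}}

```text
time_s: 5.75
ee_pos: [0.5797, 0.2732, 0.1187]
eef_rot: [-0.0, 0.916, 0.401, 0.0]
force: [-0.7, 0.7, -0.9]
opening: 0.0447
grasp_force: 29.9
```

>>> {"name": "play_rows", "arguments": {
  "targets": "-2.2 1 0 -0.08; -2.3 0.8 0 -0.08; -2.4 0.6 0 -0.08; -2.4 0.5 0 -0.07; -2.5 0.3 0 -0.08"
}}

```text
time_s: 6.25
ee_pos: [0.5401, 0.1556, 0.1171]
eef_rot: [-0.0, 0.82, 0.572, 0.0]
force: [0.5, 0.6, -1.7]
opening: 0.0449
grasp_force: 29.9
```

>>> {"name": "play_rows", "arguments": {
  "targets": "-2.5 0.1 0 -0.08; -2.5 -0.1 0 -0.08; -2.5 -0.3 0 -0.08; -2.4 -0.5 0 -0.08; -2.4 -0.7 0 -0.08"
}}

```text
time_s: 6.75
ee_pos: [0.5012, 0.0371, 0.1171]
eef_rot: [0.0, 0.69, 0.724, 0.0]
force: [0.4, -0.7, -1.1]
opening: 0.0445
grasp_force: 29.9
```

>>> {"name": "play_rows", "arguments": {
  "targets": "0 0 0 0; 0 0 0 0; 0 0 0 0; 0 0 0 0; 0 0 0 0"
}}

```text
time_s: 7.25
ee_pos: [0.5018, 0.0386, 0.1166]
eef_rot: [-0.0, 0.691, 0.723, 0.0]
force: [-0.8, 0.7, -1.6]
opening: 0.0445
grasp_force: 29.9
```

```bash
python3 - <<'E'
from h import *
c=snap('wrist','w3');p,y,M,s=state();print(p,y,s['time_s'])
im=cv2.imread('pics/w3.png')[110:290,150:390];cv2.imwrite('pics/w3b.png',cv2.resize(im,None,fx=10/3,fy=10/3,interpolation=cv2.INTER_CUBIC))
E
```

```text
[0.50176587 0.0384708  0.11658588] 1.6154563519222456 7.3
```

View pics/w3b.png

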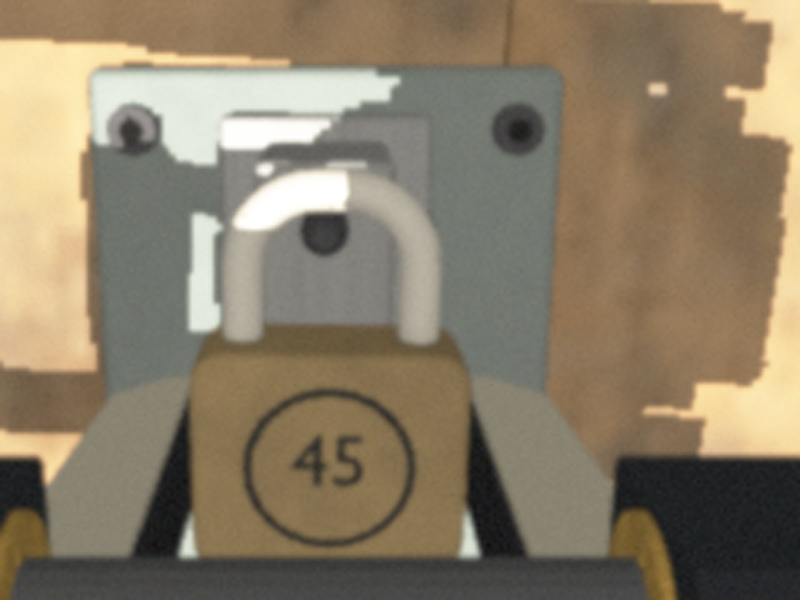

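The crop shows the pin top at (324,232) inside the shackle opening. The shackle legs are at x≈243 and 420, the shackle's outer tip at v≈170, and the body front edge at v≈350. The plate screws are level at v≈128, so the yaw is aligned.

```bash
python3 - <<'E'
from h import *
c=load('w3');p,y,M,s=state()
b=p[2]-.0168
f=lambda u,v,z:(M.T@(ray(c,150+u*.3,110+v*.3,z)-p))[:2].round(4)
print('bottom',b,'pin',f(324,232,.071),'pinworld',ray(c,150+324*.3,110+232*.3,.071))
print('legs',f(243,300,b+.0095),f(420,300,b+.0095),'tip',f(335,170,b+.011),'front',f(330,352,b+.019),'front2',f(330,327,b+.004),'bodyLR',f(192,400,b+.019),f(468,400,b+.019))
print('screws',f(132,129,.014),f(518,128,.014),'edgeplate',f(325,67,.012),'rest',f(223,117,.022),f(428,117,.022))
E
```

```text
bottom 0.09978588379860065 pin [ 0.0281 -0.0013] pinworld [0.49916315 0.06644633 0.071     ]
legs [ 0.0252 -0.0144] [0.0252 0.0144] tip [0.0467 0.0005] front [ 0.0195 -0.0003] front2 [ 0.0188 -0.0002] bodyLR [ 0.0116 -0.022 ] [0.0116 0.0214]
screws [ 0.0418 -0.0493] [0.0421 0.0468] edgeplate [ 0.0568 -0.0012] rest [ 0.0456 -0.0258] [0.0456 0.0236]
```

>>> {"name": "play_rows", "arguments": {
  "targets": "0.15 -0.12 0.5 0; 0 0 1 0; 0 0 1 0; 0 0 0.8 0; 0 0 0.4 0"
}}

```text
time_s: 7.8
ee_pos: [0.4994, 0.0393, 0.0779]
eef_rot: [-0.001, 0.691, 0.722, -0.001]
force: [-1.5, -0.1, -1.9]
opening: 0.0448
grasp_force: 29.9
```

>>> {"name": "play_rows", "arguments": {
  "targets": "0 0 0.2 0; 0 0 0.2 0; 0 0 0.2 0; 0 0 0.1 0; 0 0 0 0"
}}

```text
time_s: 8.3
ee_pos: [0.5005, 0.0393, 0.0727]
eef_rot: [0.0, 0.691, 0.722, 0.0]
force: [-0.1, -0.1, -1.5]
opening: 0.0449
grasp_force: 29.9
```

>>> {"name": "play_rows", "arguments": {
  "targets": "0 0 0.05 0; 0 0 0.05 0; 0 0 0 0; 0 0 0 0; 0 0 0 0"
}}

```text
time_s: 8.8
ee_pos: [0.5006, 0.0393, 0.0717]
eef_rot: [0.0, 0.691, 0.723, 0.0]
force: [-0.2, -0.3, -0.6]
opening: 0.045
grasp_force: 29.9
```

```bash
python3 - <<'E'
from h import *
c=snap('wrist','w4');p,y,M,s=state();print(p,y,s['time_s'],s['force'])
im=cv2.imread('pics/w4.png')[110:290,150:390];cv2.imwrite('pics/w4b.png',cv2.resize(im,None,fx=10/3,fy=10/3,interpolation=cv2.INTER_CUBIC))
E
```

```text
[0.50058277 0.03932593 0.0717668 ] 1.6147841227056503 8.85 [ 0.90439299  0.35678281 -0.51175908]
```

View pics/w4b.png

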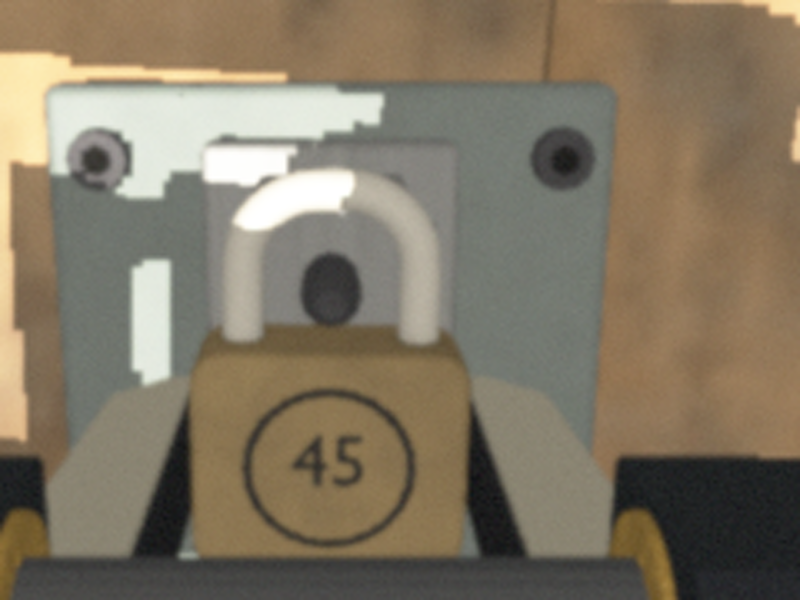

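The pin stands centred in the shackle opening at (330,290), just ahead of the body, and the underside is at rest height. I'll release, then rise.

>>> {"name": "play_rows", "arguments": {
  "targets": "0 0 0 0; 0 0 0 0; 0 0 0 0; 0 0 0 0; 0 0 0 0",
  "hand": 1
}}

```text
time_s: 9.35
ee_pos: [0.5005, 0.0393, 0.0717]
eef_rot: [0.0, 0.691, 0.722, -0.0]
force: [-0.2, 0.7, -0.0]
opening: 0.0799
grasp_force: 0.0
```

>>> {"name": "play_rows", "arguments": {
  "targets": "0 0 0 0; 0 0 -1 0; 0 0 -2 0; 0 0 -3 0; 0 0 -3 0"
}}

```text
time_s: 9.85
ee_pos: [0.5001, 0.0393, 0.163]
eef_rot: [-0.0, 0.691, 0.722, -0.0]
force: [-0.3, -0.2, -0.1]
opening: 0.0929
grasp_force: 0.0
```

>>> {"name": "play_rows", "arguments": {
  "targets": "0 0 -3 0; 0 0 -2.5 0; -1 0 0 0; -1 0 0 0; 0 0 0 0"
}}

```text
time_s: 10.35
ee_pos: [0.5007, 0.0181, 0.2156]
eef_rot: [-0.0, 0.692, 0.722, -0.001]
force: [-0.3, -0.7, 0.3]
opening: 0.0929
grasp_force: 0.0
```

```bash
python3 - <<'E'
from h import *
c=snap('wrist','w5');p,y,M,s=state();print(p,y,s['time_s'],s['force'])
im=cv2.imread('pics/w5.png');cv2.imwrite('pics/w5b.png',cv2.resize(im,(800,600),interpolation=cv2.INTER_CUBIC))
E
```

```text
[0.50052232 0.01858896 0.21528269] 1.6133117687729712 10.4 [ 0.08076402 -0.22837959 -0.13086591]
```

View pics/w5b.png

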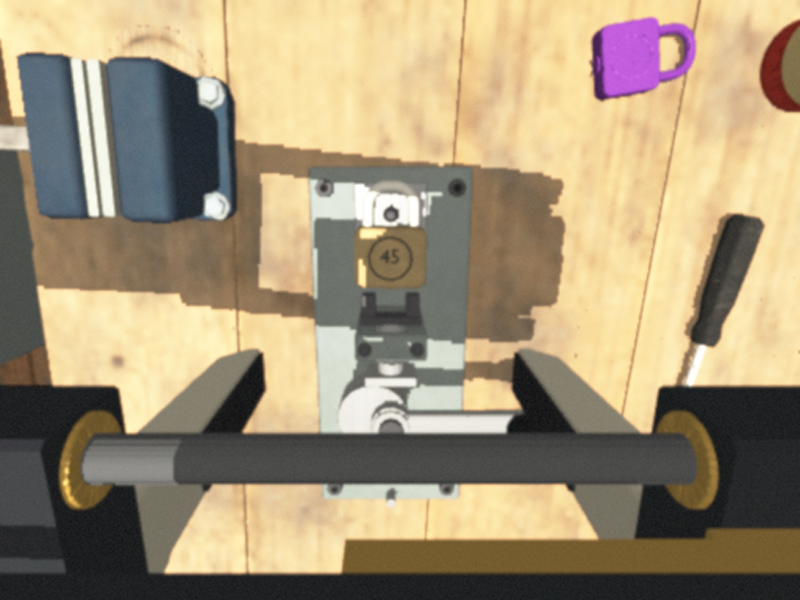

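The padlock sits flat on the rest with its shackle round the pin at (391,213). The pivot, pin and stud all lie on column u=391, which confirms a clamp yaw of about 0.042. Next is the knob.

```bash
python3 - <<'E'
from h import *
q,y=plan([.5898,-.0654,.19],np.pi+.042,wmax=.11)
plan([.5898,-.0654,.108],np.pi+.042,q,y,vmax=2)
E
```

```text
-0.58 0.57 0.17 -0.1; -0.64 0.51 0.17 -0.11; -0.69 0.44 0.17 -0.1; -0.73 0.36 0.16 -0.11; -0.77 0.28 0.17 -0.1
-0.79 0.21 0.17 -0.11; -0.81 0.11 0.17 -0.1; -0.82 0.04 0.17 -0.11; -0.81 -0.05 0.17 -0.1; -0.81 -0.14 0.17 -0.11
-0.79 -0.22 0.16 -0.1; -0.75 -0.3 0.17 -0.11; -0.73 -0.39 0.17 -0.1; -0.68 -0.45 0.17 -0.11; -0.62 -0.52 0.17 -0.1
end [ 0.5898 -0.0654  0.19  ] 3.183
-0 -0 1.64 -0; -0 -0 1.64 -0; -0 -0 1.64 -0; -0 -0 1.64 -0; -0 -0 1.64 -0
end [ 0.5898 -0.0654  0.108 ] 3.183
```

>>> {"name": "play_rows", "arguments": {
  "targets": "-0.6 0.6 0.2 -0.1; -0.6 0.5 0.2 -0.11; -0.7 0.4 0.2 -0.1; -0.7 0.4 0.1 -0.11; -0.8 0.3 0.2 -0.1"
}}

```text
time_s: 10.9
ee_pos: [0.5309, -0.0083, 0.2062]
eef_rot: [-0.001, 0.481, 0.877, -0.0]
force: [-0.1, -0.7, -0.5]
opening: 0.093
grasp_force: 0.0
```

>>> {"name": "play_rows", "arguments": {
  "targets": "-0.8 0.2 0.2 -0.11; -0.8 0.1 0.2 -0.1; -0.8 0 0.2 -0.11; -0.8 0 0.2 -0.1; -0.8 -0.1 0.1 -0.11"
}}

```text
time_s: 11.4
ee_pos: [0.5603, -0.0357, 0.1968]
eef_rot: [-0.002, 0.234, 0.972, -0.0]
force: [-0.1, 0.6, -0.2]
opening: 0.093
grasp_force: 0.0
```

>>> {"name": "play_rows", "arguments": {
  "targets": "-0.8 -0.2 0.2 -0.1; -0.8 -0.3 0.2 -0.11; -0.7 -0.4 0.2 -0.1; -0.7 -0.5 0.1 -0.11; -0.6 -0.5 0.1 -0.1"
}}

```text
time_s: 11.9
ee_pos: [0.5904, -0.0641, 0.1888]
eef_rot: [-0.001, -0.024, 1.0, 0.0]
force: [-0.2, -0.4, -0.1]
opening: 0.0927
grasp_force: 0.0
```

>>> {"name": "play_rows", "arguments": {
  "targets": "0 0 0 0; 0 0 0 0; 0 0 0 0; 0 0 0 0; 0 0 0 0"
}}

```text
time_s: 12.4
ee_pos: [0.591, -0.0638, 0.1907]
eef_rot: [0.0, -0.021, 1.0, 0.0]
force: [-0.3, 0.5, 0.7]
opening: 0.0929
grasp_force: 0.0
```

```bash
python3 - <<'E'
from h import *
c=snap('wrist','w6');p,y,M,s=state();print(p,y,s['time_s'],s['q'][5])
plan([.5898,-.0654,.108],np.pi+.042,vmax=2)
k=[.5898,-.0654,.128];print(proj(c,k))
im=cv2.imread('pics/w6.png');cv2.imwrite('pics/w6b.png',im)
E
```

```text
[ 0.59104049 -0.06387169  0.19078314] -3.0988099336443864 12.45 -1.8074920939056647
0.03 -0.03 1.66 0; 0.02 -0.03 1.65 0; 0.03 -0.03 1.66 0; 0.02 -0.03 1.65 0; 0.03 -0.03 1.66 0
end [ 0.5898 -0.0654  0.108 ] -3.099
(np.float64(245.9464586835812), np.float64(210.5334178756957))
```

View pics/w6b.png

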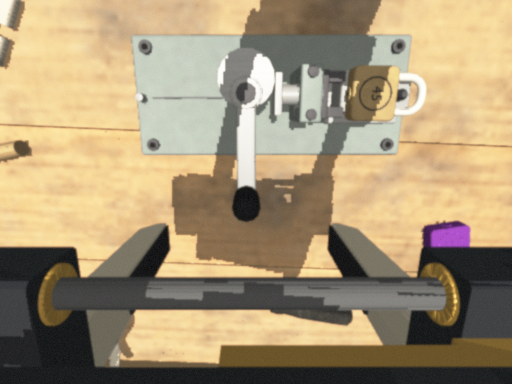

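The knob is at (246,206), close to the predicted (246,210), between the open fingers. I'll descend and grip.

>>> {"name": "play_rows", "arguments": {
  "targets": "0.1 -0.1 1.7 0; 0 0 1.7 0; 0 0 1.6 0; 0 0 1.6 0; 0 0 1.6 0"
}}

```text
time_s: 12.95
ee_pos: [0.5901, -0.0651, 0.1075]
eef_rot: [-0.0, -0.022, 1.0, 0.0]
force: [-0.7, 0.8, 0.5]
opening: 0.0933
grasp_force: 0.0
```

>>> {"name": "play_rows", "arguments": {
  "targets": "0 0 0 0; 0 0 0 0; 0 0 0 0; 0 0 0 0; 0 0 0 0",
  "hand": -1,
  "force": 25
}}

```text
time_s: 13.45
ee_pos: [0.5907, -0.0652, 0.1095]
eef_rot: [0.001, -0.022, 1.0, -0.0]
force: [0.1, 0.5, -0.4]
opening: 0.0577
grasp_force: 0.0
```

>>> {"name": "play_rows", "arguments": {
  "targets": "0 0 0 0; 0 0 0 0; 0 0 0 0; 0 0 0 0; 0 0 0 0"
}}

```text
time_s: 13.95
ee_pos: [0.5902, -0.0655, 0.1086]
eef_rot: [0.0, -0.022, 1.0, -0.0]
force: [1.0, -2.4, 0.1]
opening: 0.0212
grasp_force: 25.0
```

```bash
python3 - <<'E'
from h import *
p,y,M,s=state();print(p,y,s['opening'],s['force'],s['grasp_force'])
O=np.array([.5049,-.0690]);th=.042
v=p[:2]-O;print('r',np.linalg.norm(v),'ang',th-np.arctan2(v[1],v[0]))
# arc rows: 25 rows of equal angle 
n=25;a0=np.arctan2(v[1],v[0]);end=th-1.571;r=.085
q=p[:2].copy();yy=y;out=[]
for i in range(n):
    a=a0+(end-a0)*(i+1)/n; rr=np.linalg.norm(v)+(r-np.linalg.norm(v))*(i+1)/n
    g=(O+rr*np.array([np.cos(a),np.sin(a)])-q)*100
    row=[round(g[0]*np.cos(yy)+g[1]*np.sin(yy),2),round(g[0]*np.sin(yy)-g[1]*np.cos(yy),2),0,round((a0-end)/n,3)]
    q=q+np.array([row[0]*np.cos(yy)+row[1]*np.sin(yy),row[0]*np.sin(yy)-row[1]*np.cos(yy)])/100;yy-=row[3]
    out.append(' '.join(f'{k:g}' for k in row))
for i in range(0,n,5):print('; '.join(out[i:i+5]))
print(q,yy)
E
```

```text
[ 0.5901874  -0.06550121  0.10864516] -3.098444899925606 0.021153961189204797 [ 1.00983224 -2.42815927  0.05271289] 25.000336496159434
r 0.08535913228181452 ang 0.0009994745093464957
0.02 -0.54 0 0.063; 0.02 -0.53 0 0.063; 0.02 -0.54 0 0.063; 0.02 -0.53 0 0.063; 0.02 -0.54 0 0.063
0.02 -0.53 0 0.063; 0.01 -0.54 0 0.063; 0.02 -0.53 0 0.063; 0.02 -0.54 0 0.063; 0.02 -0.53 0 0.063
0.02 -0.54 0 0.063; 0.02 -0.53 0 0.063; 0.01 -0.54 0 0.063; 0.02 -0.53 0 0.063; 0.02 -0.53 0 0.063
0.02 -0.54 0 0.063; 0.02 -0.53 0 0.063; 0.01 -0.54 0 0.063; 0.02 -0.53 0 0.063; 0.02 -0.53 0 0.063
0.02 -0.54 0 0.063; 0.01 -0.53 0 0.063; 0.02 -0.54 0 0.063; 0.02 -0.53 0 0.063; 0.01 -0.53 0 0.063
[ 0.50848163 -0.15395614] -4.673444899925605
```

>>> {"name": "play_rows", "arguments": {
  "targets": "0.02 -0.54 0 0.063; 0.02 -0.53 0 0.063; 0.02 -0.54 0 0.063; 0.02 -0.53 0 0.063; 0.02 -0.54 0 0.063"
}}

```text
time_s: 14.45
ee_pos: [0.5874, -0.0916, 0.1087]
eef_rot: [0.0, 0.137, 0.991, 0.0]
force: [2.8, 0.4, -1.8]
opening: 0.0214
grasp_force: 25.0
```

>>> {"name": "play_rows", "arguments": {
  "targets": "0.02 -0.53 0 0.063; 0.01 -0.54 0 0.063; 0.02 -0.53 0 0.063; 0.02 -0.54 0 0.063; 0.02 -0.53 0 0.063"
}}

```text
time_s: 14.95
ee_pos: [0.5765, -0.1159, 0.1087]
eef_rot: [0.001, 0.29, 0.957, 0.0]
force: [4.7, 0.2, -2.1]
opening: 0.0211
grasp_force: 25.0
```

Forces are low and the grip is holding, so I'll continue.

>>> {"name": "play_rows", "arguments": {
  "targets": "0.02 -0.54 0 0.063; 0.02 -0.53 0 0.063; 0.01 -0.54 0 0.063; 0.02 -0.53 0 0.063; 0.02 -0.53 0 0.063"
}}

```text
time_s: 15.45
ee_pos: [0.5586, -0.1357, 0.1087]
eef_rot: [0.001, 0.437, 0.899, 0.0]
force: [5.4, -0.5, -4.1]
opening: 0.0213
grasp_force: 25.0
```

>>> {"name": "play_rows", "arguments": {
  "targets": "0.02 -0.54 0 0.063; 0.02 -0.53 0 0.063; 0.01 -0.54 0 0.063; 0.02 -0.53 0 0.063; 0.02 -0.53 0 0.063"
}}

```text
time_s: 15.95
ee_pos: [0.5353, -0.149, 0.1087]
eef_rot: [0.001, 0.573, 0.82, 0.0]
force: [6.1, -1.7, -4.1]
opening: 0.0216
grasp_force: 25.0
```

>>> {"name": "play_rows", "arguments": {
  "targets": "0.02 -0.54 0 0.063; 0.01 -0.53 0 0.063; 0.02 -0.54 0 0.063; 0.02 -0.53 0 0.063; 0.01 -0.53 0 0.063"
}}

```text
time_s: 16.45
ee_pos: [0.509, -0.1543, 0.1087]
eef_rot: [0.001, 0.694, 0.72, 0.0]
force: [5.2, -3.9, -4.5]
opening: 0.0217
grasp_force: 25.0
```

>>> {"name": "play_rows", "arguments": {
  "targets": "0 0 0 0; 0 0 0 0; 0 0 0 0; 0 0 0 0; 0 0 0 0"
}}

```text
time_s: 16.95
ee_pos: [0.509, -0.1543, 0.1086]
eef_rot: [0.001, 0.693, 0.721, 0.0]
force: [3.5, -4.4, -4.8]
opening: 0.0213
grasp_force: 25.0
```

```bash
python3 - <<'E'
from h import *
c=snap('wrist','w7');p,y,M,s=state();print(p,y,s['time_s'],s['force'],s['opening'])
O=np.array([.5049,-.0690]);th=.042
v=p[:2]-O;print('r',np.linalg.norm(v),'ang',th-np.arctan2(v[1],v[0]))
im=cv2.imread('pics/w7.png')
cv2.imwrite('pics/w7b.png',cv2.resize(im[20:290,100:420],None,fx=2.2,fy=2.2,interpolation=cv2.INTER_CUBIC))
E
```

```text
[ 0.5090339  -0.15429599  0.10862478] 1.6096832637251581 17.0 [ 4.14999201 -4.41751771 -4.6325091 ] 0.021427935049448253
r 0.08539611071068084 ang 1.564368855870704
```

View pics/w7b.png

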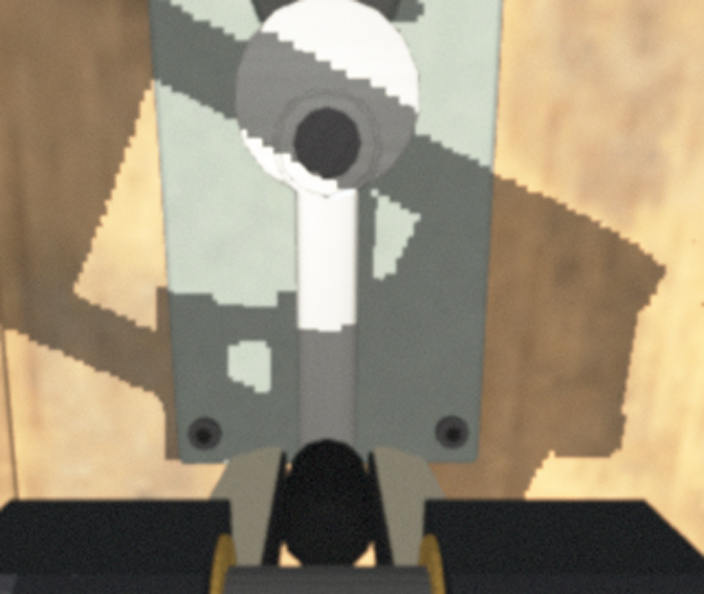

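The lever arm at x≈327 lies on the plate's midline (screws at 204 and 452, midpoint 328), so the handle points over the stud. The measured angle is 1.564. One numeric check that the padlock is in place, then I hand in.

```bash
python3 - <<'E'
from h import *
th=.042;O=np.array([.5049,-.069]);yh=np.array([-np.sin(th),np.cos(th)])
for n in('scene','side'):
    c=snap(n,n+'9');e=proj(c,[*(O+yh*(.1355-.011-.013)),.074])
    h=cv2.cvtColor(cv2.imread(f'pics/{n}9.png'),cv2.COLOR_BGR2HSV)
    u,v=map(int,e);w=h[v-14:v+15,u-18:u+19].astype(int)
    m=(w[...,1]>70)&(w[...,0]>10)&(w[...,0]<32); yy,xx=np.nonzero(m)
    print(n,np.round(e,1),m.sum(),(xx.mean()+u-18,yy.mean()+v-14) if m.any() else None)
    print('\n'.join(''.join('#' if k else '.' for k in r) for r in m))
print(bot.sense()['force'])
E
```

```text
scene [281.3 234.9] 505 (np.float64(276.6554455445545), np.float64(231.4178217821782))
#########################............
#######################..............
######################...............
####################.................
###################..................
##################...................
#################....................
#################....................
#####################................
#############.########...............
#######################..............
########################.............
########..################...........
#######..##################..........
#####....###################.........
####....#####################........
###......#####################.......
#.........####################.......
..........####################.......
..........###################........
............#################........
.............###############.........
.............##############..........
.............###.#########...........
..................######.............
...................####..............
...................###...
[... 615 characters left out ...]
####............
##########....#############..........
#########....###############.........
########....################.........
########...#################.........
#######....#################.........
######.......###############.........
#####.........#############..........
####..........############...........
###.............#########............
###..................####............
##....................##.............
#.....................#..............
.....................................
.....................................
.....................................
.....................................
.....................................
[ 3.66652348 -4.42875182 -4.74793795]
```

```bash
python3 -c "
from bench import bot
print(bot.finish_job())"
```

```text
the job is handed in; nothing more can be done
None
```

The job is handed in: the brass padlock lies released on the rest with its shackle round the pin, and the gripper is still holding the lever at highest lift (measured about 1.56 rad); no verdict came back.

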